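# Push the bur block home into its corner stop

### The arm

A 6-joint arm with a two-finger parallel gripper is mounted at the origin on a cart in front of the work surface, level with it; the furniture and walls round the work are solid. World frame = base frame: x ahead of the robot, y to its left, z up, the work surface at z = 0. Lengths are in m, angles in rad, forces in N, time in s.
With the tool pointing down it reaches from about 0.3 to 0.85 m from the base axis. Payload 4.2 kg.
Tool frame: the origin (TCP) lies at the very end of the fingers, on their centre line; the grasp point (between the pads) lies 19 mm behind it; z points along the fingers, y is the direction in which the jaws open and shut (so a half turn about z gives the same grasp; the last joint's range is limited). The gripper opens to 91 mm and grips with 3 to 60 N. Pads are 32 mm wide; open, the fingers measure 118 mm over their backs; the gripper's body (76 mm by 178 mm) begins 60 mm behind the grasp point.
Start: joints at [1.08, 0.32, 1.565, -0, 1.257, -0.02], TCP at [0.261, 0.512, 0.214] pointing down, gripper open.
Joint ranges: [-3.11, 3.11], [-0.84, 2.01], [0.21, 2.61], [-1.34, 4.49], [0.05, 2.63], [-2.56, 2.56]. Speed limits (rad/s): [2.57, 2.57, 3.14, 3.14, 3.14, 3.14].

### API

Orientations are given as [roll, pitch, yaw] about the fixed x, y, z axes, in that order (R = Rz(yaw) Ry(pitch) Rx(roll)).
In Python, from plant import * gives the robot as it stands.
- The arm moves only by the tool apply_moves, never from a script. Its argument "motion" is a list that holds one entry, the list of rows, each a list of 7 numbers: the turn, a rotation vector about the tool's x, y, z in rad, then the shift along the tool's x, y, z in cm, then the finger opening in cm, from 0 to 9.12. In form: [[[wx, wy, wz, tx, ty, tz, fingers], ...]]. A call has 1 to 12 rows; each row is the pose to reach, as a shift and turn from the pose measured when the call began, along the tool's axes at that moment; what a row does not reach only later rows make up. A row lasts 1/8 s, in which the tool goes at most 62.5 mm and 10.7 degrees, less where a joint would pass 70% of its speed; a pose out of reach is approached as far as the arm can. A call with a gripper value outside its range is refused whole. The fingers move at their own pace and stop on an object; "force" is the grip in N (left out, the last holds). Time passes only in rows, so rows that repeat a pose let the fingers close. It gives the time, the measured TCP pose, the force and the opening at its end, in the units of the state.
- state(): the state, without advancing time (a new reading comes with each control period).
- snapshot(name): name is "side" or "top"; returns a dict with "frame" (480x640x3 uint8, red, green, blue), "fovy" (degrees; the focal length in pixels is half the picture's height over the tangent of half this angle, whatever the lens; pixels are square), "cx", "cy" (the principal point, pixels), "position" and "orientation" of the camera in the world. Camera axes: x right, y up, looking along -z (the intrinsics and any distortion apply to the point x, -y, -z); pixel columns grow to the right and rows downward; lengths in m; the calibration is good to about 2 mm. A picture is of the moment at which its call begins. There is no depth.
- job_done(): hands the job in, once; it reports no verdict.
The state is a dict: "t": time; "qpos": joint angles; "dq": joint speeds; "tau": joint torques, N m; "position": TCP position; "tool_rot": TCP orientation; "contact_force": force on the tool from outside, world axes, zero at the start; "moment": the same for the moment, N m; "gripper_width": finger opening in m.
Only numpy, scipy, OpenCV 4.12 (cv2) and the standard library are available. Lean on these libraries where they do the work, as an engineer would, in place of code of your own. Each camera call takes 0.05 s, during which the arm holds its last target.

### The job

Push the drilled block with the standing burs along the bench top into the L-shaped wooden corner stop, until one of its long sides lies flush against the long rail and one of its ends is against the short end stop. Only slide it, gently, with the fingers: do not lift, tip, or flick it, and leave the other things on the bench where they are.

Things in the scene. Friction and masses are not known exactly. Their poses are not given: they have to be found in the camera images.
- bur_block: Loose drilled block full of upright burs: 62 (x) x 104 (y) x 22 mm high; the burs are solid, stand up to 57 mm above the bench and are set in about 10 mm from its sides. 0.15 to 0.3 kg, about 1 to 3 N to slide. Origin: centre of its underside; y along it (long), z up.
- corner_stop: Fixed L of plain wooden strips 14 mm thick, 18 mm high. Origin: inner corner, at bench height. The long rail runs 330 mm along +y (inner face x = 0, wood on its +x side); the end stop runs 60 mm along -x (inner face y = 0, wood on its -y side). The block, fully home, has its centre at x = -31, y = +52 mm in this frame and its long sides along y.
- bur_box: Bystander: flat plastic box with hinged clear lid, 98 x 67 x 28 mm, loose. Origin: centre of its underside.
- plaster_cast: Bystander: small plaster dental cast, 48 x 53 x 27 mm, loose. Origin: centre of its underside.
- splint_case: Bystander: round-cornered splint case, 84 x 64 x 25 mm, loose. Origin: centre of its underside.
- pen: Bystander: pen lying on the bench, 152 mm along its y, 11 mm thick, loose. Origin: centre of its underside.
- rubber_wheel: Bystander: small round polishing wheel, 22 mm across, 12 mm high, loose. Origin: centre of its underside.

How it is judged:
By the outcome, as a careful person would: the job done as asked, in the order asked, and still so for the second after the job is handed in, with the robot touching nothing.
It also fails if it takes over 54 s, if anything falls off the work surface, if the arm or the gripper's body presses on something with over 40 N, if the wrist force passes 120 N, or if a joint passes its speed limit or range.

## Working session

There is one attempt and no reset: what is moved stays moved. The work goes in short steps, Python scripts to look and compute and a tool call to move; the robot and the scene stay as the last step left them, time stands still between calls to the robot, and variables do not carry over. Pictures are saved under pics/ and viewed, and the job is handed in when it is done.

Besides the shell and the picture viewer there is one more tool, called after ">>>" by a JSON object that holds its "api" and its "payload", one argument or row to a line. apply_moves: Moves the arm, as the interface text tells. Its arguments: {"type":"object","properties":{"motion":{"type":"array"},"force":{"type":"number"}},"required":["motion"]}

```bash
ls; mkdir -p pics
python3 - <<'E'
from plant import *
import cv2,json
print(state())
for n in("side","top"):
    s=snapshot(n); cv2.imwrite(f"pics/{n}0.png",s["frame"][:,:,::-1])
    print({k:v for k,v in s.items() if k!="frame"})
E
```

```text
pics
{'t': 0.0, 'qpos': array([ 1.07998636e+00,  3.20282972e-01,  1.56566621e+00, -3.30441799e-05,
        1.25740058e+00, -1.99805160e-02]), 'dq': array([-0.0015312 , -0.00165559, -0.00033879, -0.00015388, -0.00148026,
        0.00093814]), 'tau': array([-7.95723536e-04, -4.12443995e+01, -2.31967360e+01,  7.25020515e-02,
        4.54485684e-02, -1.06193897e-04]), 'position': array([0.26059581, 0.51199151, 0.21313039]), 'tool_rot': array([-3.13983527e+00, -3.69505075e-06,  2.67077341e+00]), 'contact_force': array([-0.04801356, -0.02749106, -0.20358556]), 'moment': array([-0.073588  ,  0.00221011, -0.0248701 ]), 'gripper_width': 0.09123901335336684}
{'fovy': 55.33617152385722, 'cx': 323.6300882133483, 'cy': 242.068310783905, 'position': array([ 0.22295194, -0.625831  ,  0.40431443]), 'orientation': array([ 1.11917341,  0.00412574, -0.32995503])}
{'fovy': 43.26464003601329, 'cx': 327.4565555652031, 'cy': 252.058253792799, 'position': array([0.38070804, 0.12920853, 1.2794539 ]), 'orientation': array([ 0.07487083, -0.02300632, -1.54246879])}
```

View pics/side0.png

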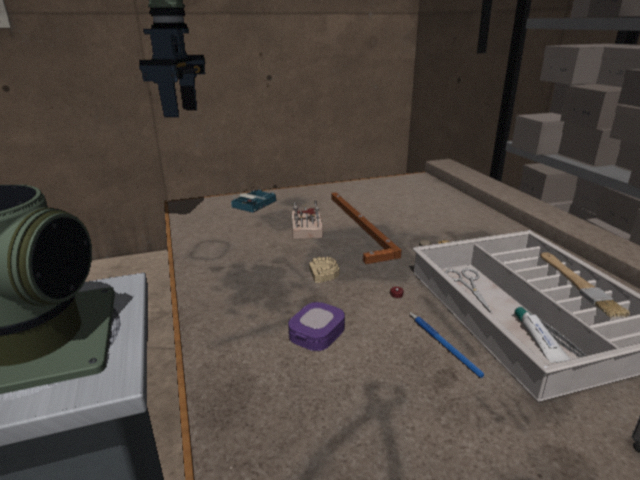

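View pics/top0.png

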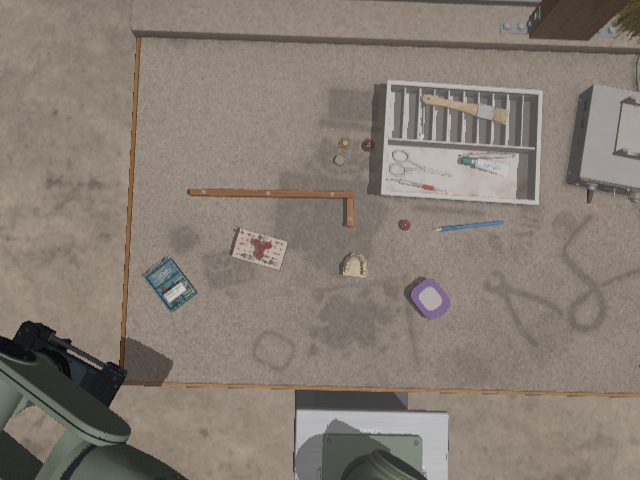

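The top view has world +x up and +y to the left. The block is at about (259,249). The rail runs from (188,192) to (354,193), and the end stop goes down to (349,226). The cast is at (355,265). I'll enlarge both views.

```bash
cat > h.py <<'E'
import numpy as np,cv2
from scipy.spatial.transform import Rotation as R
def ray(s,u,v):
    f=240/np.tan(np.radians(s["fovy"]/2))
    d=np.array([(u-s["cx"])/f,-(v-s["cy"])/f,-1.])
    return s["position"],R.from_euler("xyz",s["orientation"]).as_matrix()@d
def onz(s,u,v,z):
    p,d=ray(s,u,v); return p+d*(z-p[2])/d[2]
def proj(s,P):
    f=240/np.tan(np.radians(s["fovy"]/2))
    c=(np.atleast_2d(P)-s["position"])@R.from_euler("xyz",s["orientation"]).as_matrix()
    return np.c_[s["cx"]-f*c[:,0]/c[:,2], s["cy"]+f*c[:,1]/c[:,2]]
def crop(img,x0,y0,w,h,k,name):
    c=cv2.resize(img[y0:y0+h,x0:x0+w],None,fx=k,fy=k,interpolation=cv2.INTER_CUBIC)
    for i in range(0,w,10): cv2.putText(c,str(x0+i),(i*k,8),0,.3,(0,255,255),1); cv2.line(c,(i*k,10),(i*k,14),(0,255,255),1)
    for i in range(0,h,10): cv2.putText(c,str(y0+i),(0,i*k+4),0,.3,(0,255,255),1)
    cv2.imwrite(name,c)
E
python3 - <<'E'
from h import *
t=cv2.imread("pics/top0.png"); s=cv2.imread("pics/side0.png")
crop(t,180,180,190,110,4,"pics/tc0.png")
crop(s,280,180,130,110,6,"pics/sc0.png")
E
```

```text
(no output)
```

View pics/tc0.png

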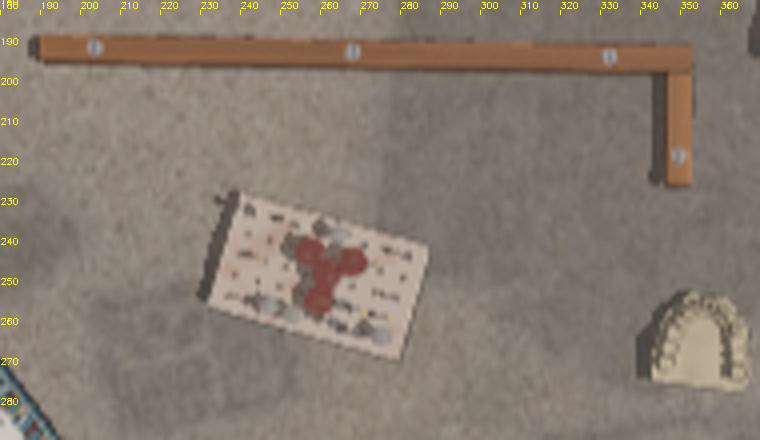

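View pics/sc0.png

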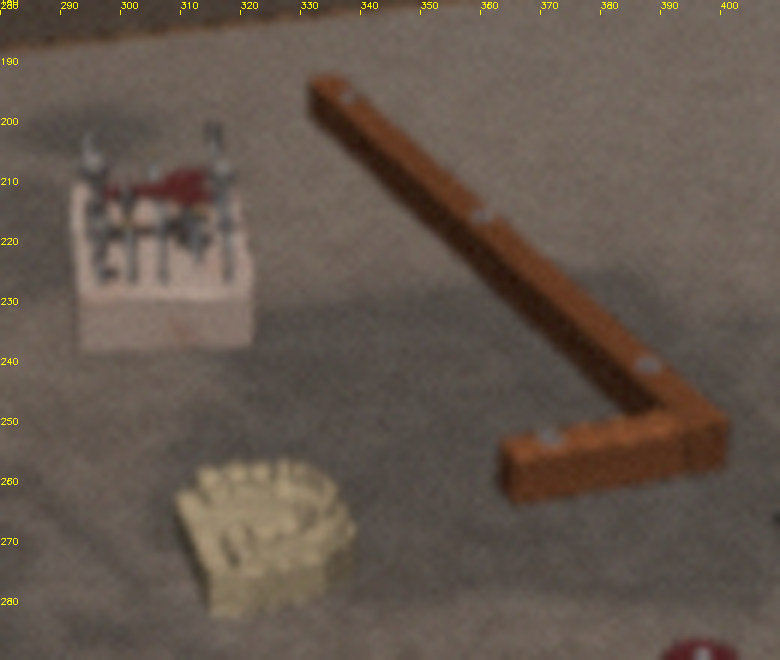

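Run:
```python
from plant import *
from h import *
T=dict(fovy=43.26464003601329,cx=327.4565555652031,cy=252.058253792799,position=np.array([0.38070804,0.12920853,1.2794539]),orientation=np.array([0.07487083,-0.02300632,-1.54246879]))
S=dict(fovy=55.33617152385722,cx=323.6300882133483,cy=242.068310783905,position=np.array([0.22295194,-0.625831,0.40431443]),orientation=np.array([1.11917341,0.00412574,-0.32995503]))
b=[(239.5,228),(287,241.8),(280,270),(231.5,256.5)]
c=np.array([onz(T,*p,.022) for p in b]);print(c*1e3)
print([np.linalg.norm(c[i]-c[(i+1)%4])*1e3 for i in range(4)],c.mean(0))
print("yaw of long(deg)",[np.degrees(np.arctan2(*(d[[1,0]]))) for d in (c[0]-c[1],c[3]-c[2])])
for p in [(189.5,195.5),(346.8,197.5),(346.8,226.3),(352.5,226.3)]: print("stop",onz(T,*p,.018)*1e3)
print("side block",[onz(S,*p,z)*1e3 for p,z in [((293.3,230),.022),((322,229.7),.022),((293.8,238.3),0),((322,237.5),0)]])
print("side stop",[onz(S,*p,z)*1e3 for p,z in [((364.2,257),.018),((366,264),0)]])
# triangulate
def tri(pa,pb):
    p1,d1=ray(T,*pa);p2,d2=ray(S,*pb)
    A=np.c_[d1,-d2];k=np.linalg.lstsq(A,p2-p1,rcond=None)[0]
    return (p1+k[0]*d1)*1e3,(p2+k[1]*d2)*1e3
print("tri",tri((280,270),(293.3,230)),tri((287,241.8),(322,229.7)),tri((352.5,226.3),(364.2,257)))
for p in [(342,276),(343,265),(356,253),(367,276)]: print("cast",onz(T,*p,.015)*1e3)
for p in [(145,270),(170,256),(197,292),(175,311)]: print("box",onz(T,*p,.028)*1e3)
```

```text
[[520.57460193 287.60123503  22.        ]
 [494.73013011 187.84733817  22.        ]
 [435.54249282 200.39484331  22.        ]
 [460.61062477 301.81638721  22.        ]]
[np.float64(103.04744859634384), np.float64(60.50302715054563), np.float64(104.47363690043034), np.float64(61.625880181701845)] [0.47786446 0.24441495 0.022     ]
yaw of long(deg) [np.float64(75.47504427374696), np.float64(76.1165898633377)]
stop [586.2031521  395.13916445  18.        ]
stop [592.57740313  65.39647587  18.        ]
stop [531.56021417  63.81368561  18.        ]
stop [531.93201266  51.83984003  18.        ]
side block [array([437.03814953, 193.72460672,  22.        ]), array([492.32650138, 175.78737406,  22.        ]), array([ 4.39236974e+02,  2.00524243e+02, -5.55111512e-14]), array([495.27360905, 184.87282381,   0.        ])]
side stop [array([528.70747393,  45.16735305,  18.        ]), array([535.03593981,  49.89758825,   0.        ])]
tri (array([435.67047729, 200.56099329,  19.06508282]), array([438.63252889, 199.82814111,  19.15276273])) (array([495.25678524, 188.11818418,  16.1919628 ]), array([496.35919462, 187.7880655 ,  16.27653151])) (array([532.38211651,  51.60955945,  14.24540183]), array([531.75049824,  51.84544739,  14.15521529]))
cast [427.10352671  70.9883986   15.        ]
cast [450.18378235  69.50466707  15.        ]
cast [476.18657113  42.88632391  15.        ]
cast [428.62917892  18.64836752  15.        ]
box [427.14526763 476.99008144  28.        ]
box [457.48713082 427.29529751  28.        ]
box [385.09636842 368.64814037  28.        ]
box [345.03243551 411.74101826  28.        ]
```

```bash
cat >> h.py <<'E'
def rel(st,goal,yaw):
    M=R.from_euler("xyz",st["tool_rot"]); G=R.from_euler("xyz",[np.pi,0,yaw])
    w=(M.inv()*G).as_rotvec(); t=M.inv().apply(np.array(goal)-st["position"])*100
    return np.round(np.r_[w,t],3)
E
python3 - <<'E'
from plant import *
from h import *
st=state()
print(rel(st,[.395,.245,.12],np.pi+.0193)); print(rel(st,[.395,.245,.007],np.pi+.0193))
E
```

```text
[-2.0000e-03 -0.0000e+00 -4.9000e-01 -2.4089e+01 -1.7691e+01  9.3490e+00]
[-2.0000e-03 -0.0000e+00 -4.9000e-01 -2.4089e+01 -1.7673e+01  2.0649e+01]
```

>>> {"api": "apply_moves", "payload": {
  "motion": [
    [[0,0,-0.06,-3,-2.2,1,5],[0,0,-0.12,-6,-4.4,2,5],[0,0,-0.18,-9,-6.6,3,5],[0,0,-0.24,-12,-8.8,4,5],[0,0,-0.3,-15,-11,5,5],[0,0,-0.36,-18,-13.2,6,5],[0,0,-0.42,-21,-15.4,7,5],[0,0,-0.49,-24.1,-17.7,8,5],[-0.002,0,-0.49,-24.1,-17.7,9.3,5],[-0.002,0,-0.49,-24.1,-17.7,9.3,5]]
  ]
}}

```text
t: 1.35
position: [0.3941, 0.2446, 0.1194]
tool_rot: [-3.141, -0.003, -3.123]
contact_force: [-0.3, -0.2, -0.3]
gripper_width: 0.0505
```

Run:
```python
from plant import *
from h import *
st=state();print(st)
print(rel(st,[.395,.245,.007],np.pi+.0193))
for n in("side","top"):
    s=snapshot(n); cv2.imwrite(f"pics/{n}1.png",s["frame"][:,:,::-1])
```

```text
{'t': 1.35, 'qpos': array([ 5.29941625e-01,  2.35616713e-01,  1.94855587e+00,  1.28274260e-03,
        9.60071079e-01, -1.05970648e+00]), 'dq': array([ 0.02028897, -0.01157586, -0.03092632, -0.00169144,  0.01032696,
       -0.00231132]), 'tau': array([-6.40700106e-01, -3.24780250e+01, -1.91199374e+01, -2.53778027e-02,
        3.17039061e-02, -6.11260373e-03]), 'position': array([0.39414091, 0.2446399 , 0.11944364]), 'tool_rot': array([-3.14121065e+00, -2.82563450e-03, -3.12347841e+00]), 'contact_force': array([-0.2570058 , -0.16075064, -0.29008892]), 'moment': array([0.03656286, 0.03502817, 0.04455587]), 'gripper_width': 0.05052680768034753}
[-0.0000e+00 -3.0000e-03 -1.0000e-03 -1.1800e-01  3.9000e-02  1.1244e+01]
```

View pics/side1.png

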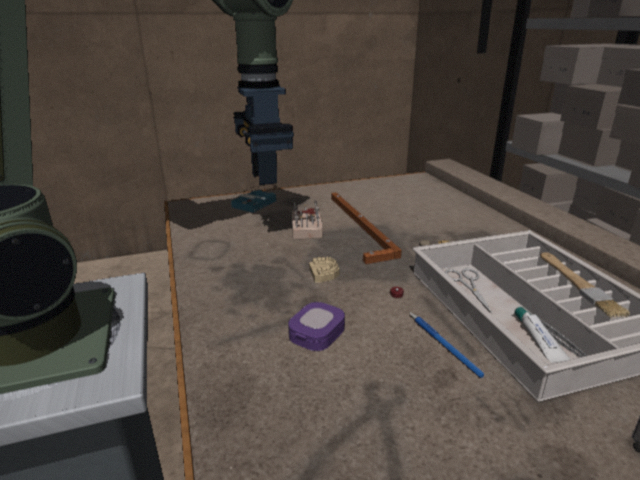

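View pics/top1.png

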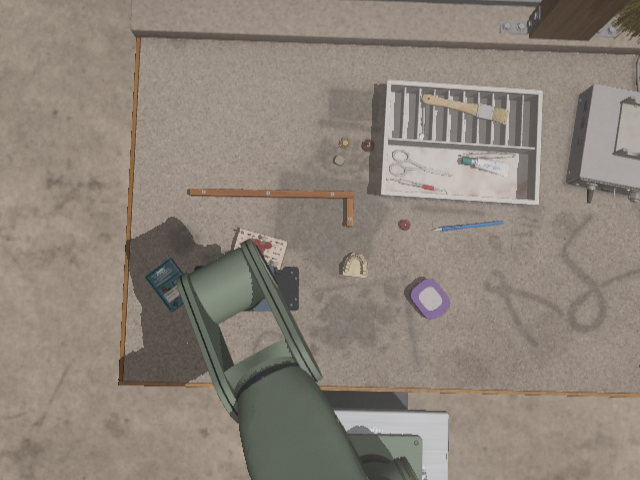

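The side view has the fingers at (264,180), clear of the block on its near side. In the top view the arm partly hides the block. Next I lower straight down.

>>> {"api": "apply_moves", "payload": {
  "motion": [
    [[0,-0.003,0,-0.1,0,2,5],[0,-0.003,0,-0.1,0,4,5],[0,-0.003,0,-0.1,0,6,5],[0,-0.003,0,-0.1,0,8,5],[0,-0.003,0,-0.1,0,9.5,5],[0,-0.003,0,-0.1,0,10.6,5],[0,-0.003,0,-0.1,0,11.2,5],[0,-0.003,0,-0.1,0,11.2,5]]
  ]
}}

```text
t: 2.45
position: [0.3957, 0.246, 0.0085]
tool_rot: [3.141, 0.002, -3.121]
contact_force: [0.3, -0.1, 0.8]
gripper_width: 0.0504
```

Run:
```python
from plant import *
from h import *
st=state();print(st["position"],st["contact_force"])
print(rel(st,[.530-.016,.245,.007],np.pi+.0193))
s=snapshot("side"); crop(s["frame"][:,:,::-1],210,150,200,140,4,"pics/s2.png")
```

```text
[0.39569367 0.24597381 0.00845116] [ 0.33743659 -0.13814094  0.80945674]
[ 1.0000e-03  2.0000e-03  1.0000e-03 -1.1826e+01 -3.3700e-01  1.7300e-01]
```

View pics/s2.png

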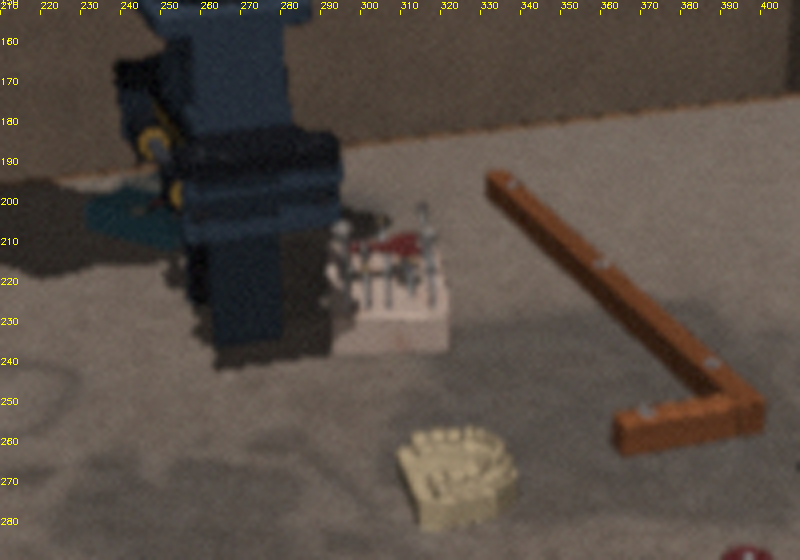

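The fingers are low on the near side, with a gap of about 24 mm to the block, from (281,235) to (293,235). I'll start a slow push in +x.

>>> {"api": "apply_moves", "payload": {
  "motion": [
    [[0,0,0,-0.6,-0.03,0.1,5],[0,0,0,-1.2,-0.06,0.15,5],[0,0,0,-1.7,-0.1,0.15,5],[0,0,0,-2.1,-0.1,0.15,5],[0,0,0,-2.5,-0.1,0.15,5],[0,0,0,-2.9,-0.1,0.15,5],[0,0,0,-3.3,-0.1,0.15,5],[0,0,0,-3.7,-0.1,0.15,5],[0,0,0,-4.1,-0.1,0.15,5],[0,0,0,-4.5,-0.1,0.15,5],[0,0,0,-4.9,-0.1,0.15,5],[0,0,0,-5.3,-0.1,0.15,5]]
  ]
}}

```text
t: 4.0
position: [0.4492, 0.2461, 0.0074]
tool_rot: [3.141, 0.003, -3.121]
contact_force: [-0.6, -0.0, -0.7]
gripper_width: 0.05
```

Run:
```python
from plant import *
from h import *
st=state();print(st["position"],st["contact_force"])
s=snapshot("side"); crop(s["frame"][:,:,::-1],210,150,200,140,4,"pics/s3.png")
s=snapshot("top"); crop(s["frame"][:,:,::-1],180,180,190,110,4,"pics/t3.png")
```

```text
[0.44922475 0.24609618 0.00738348] [-0.55826644 -0.01160326 -0.65792421]
```

View pics/s3.png

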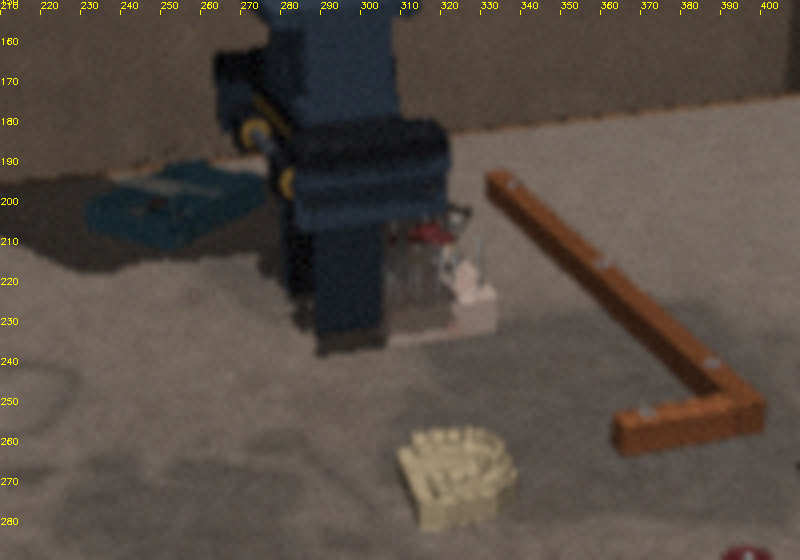

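View pics/t3.png

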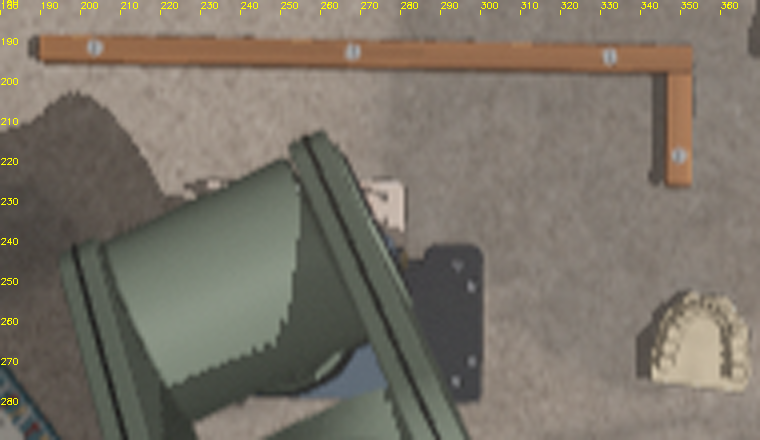

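The push turned the block until it lay square against the fingers, at about (281,230) in the top view and (330,222) in the side view. I'll keep pushing toward the rail.

>>> {"api": "apply_moves", "payload": {
  "motion": [
    [[0,0,0,-0.4,-0.03,0,5],[0,0,0,-0.8,-0.05,0,5],[0,0,0,-1.2,-0.05,0,5],[0,0,0,-1.6,-0.05,0,5],[0,0,0,-2.0,-0.05,0,5],[0,0,0,-2.4,-0.05,0,5],[0,0,0,-2.8,-0.05,0,5],[0,0,0,-3.2,-0.05,0,5],[0,0,0,-3.6,-0.05,0,5],[0,0,0,-4.0,-0.05,0,5],[0,0,0,-4.4,-0.05,0,5],[0,0,0,-4.8,-0.05,0,5]]
  ]
}}

```text
t: 5.6
position: [0.4981, 0.2468, 0.0077]
tool_rot: [3.14, 0.004, -3.122]
contact_force: [-1.2, 0.5, -1.4]
gripper_width: 0.05
```

Run:
```python
from plant import *
from h import *
st=state();print(st["position"],st["contact_force"],st["tool_rot"])
s=snapshot("side"); crop(s["frame"][:,:,::-1],210,150,200,140,4,"pics/s4.png")
s=snapshot("top"); crop(s["frame"][:,:,::-1],180,180,190,110,4,"pics/t4.png")
```

```text
[0.49809718 0.24680196 0.00770084] [-1.22719146  0.53000667 -1.41704979] [ 3.14002299  0.00423724 -3.12158015]
```

View pics/s4.png

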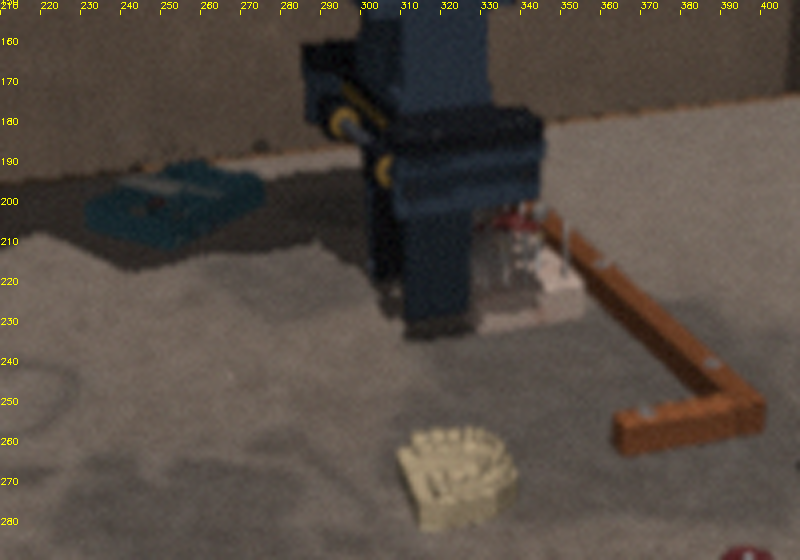

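View pics/t4.png

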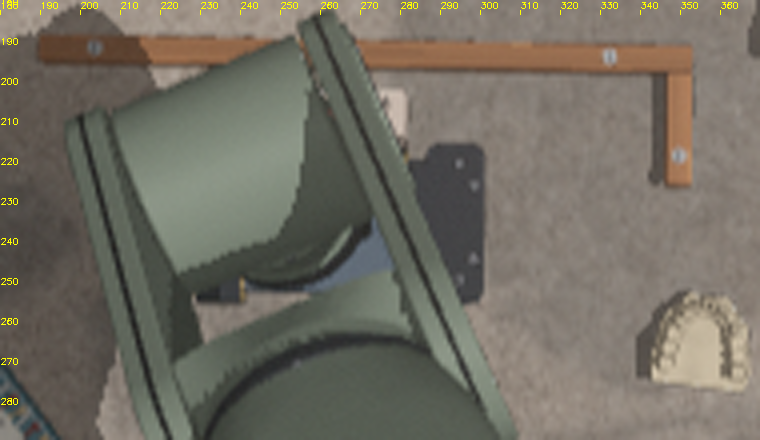

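The block's far edge is at row 202 and the rail's inner edge at row 197 in the top view, so about 11 mm is left. I'll slow down.

>>> {"api": "apply_moves", "payload": {
  "motion": [
    [[0,0,0,-0.25,-0.03,0,5],[0,0,0,-0.5,-0.05,0,5],[0,0,0,-0.7,-0.05,0,5],[0,0,0,-0.85,-0.05,0,5],[0,0,0,-1.0,-0.05,0,5],[0,0,0,-1.0,-0.05,0,5]]
  ]
}}

```text
t: 6.45
position: [0.5091, 0.2467, 0.0079]
tool_rot: [3.14, 0.006, -3.122]
contact_force: [-0.1, -0.4, 0.2]
gripper_width: 0.0501
```

>>> {"api": "apply_moves", "payload": {
  "motion": [
    [[0,0,0,-0.1,0,0,5],[0,0,0,-0.2,0,0,5],[0,0,0,-0.2,0,0,5]]
  ]
}}

```text
t: 6.82
position: [0.5113, 0.2468, 0.0079]
tool_rot: [3.139, 0.006, -3.122]
contact_force: [-0.6, 0.2, -0.7]
gripper_width: 0.0499
```

>>> {"api": "apply_moves", "payload": {
  "motion": [
    [[0,0,0,-0.1,0,0,5],[0,0,0,-0.2,0,0,5],[0,0,0,-0.2,0,0,5]]
  ]
}}

```text
t: 7.2
position: [0.5119, 0.2467, 0.0079]
tool_rot: [3.14, 0.003, -3.122]
contact_force: [-6.1, 0.5, 2.7]
gripper_width: 0.0502
```

Run:
```python
from plant import *
from h import *
st=state();print(st["position"],st["contact_force"],st["tool_rot"])
s=snapshot("side"); crop(s["frame"][:,:,::-1],290,160,120,100,6,"pics/s5.png")
s=snapshot("top"); crop(s["frame"][:,:,::-1],180,180,190,110,4,"pics/t5.png")
```

```text
[0.51185584 0.24673456 0.00788766] [-6.10503715  0.52996029  2.6599097 ] [ 3.13979375  0.00347215 -3.1220586 ]
```

View pics/s5.png

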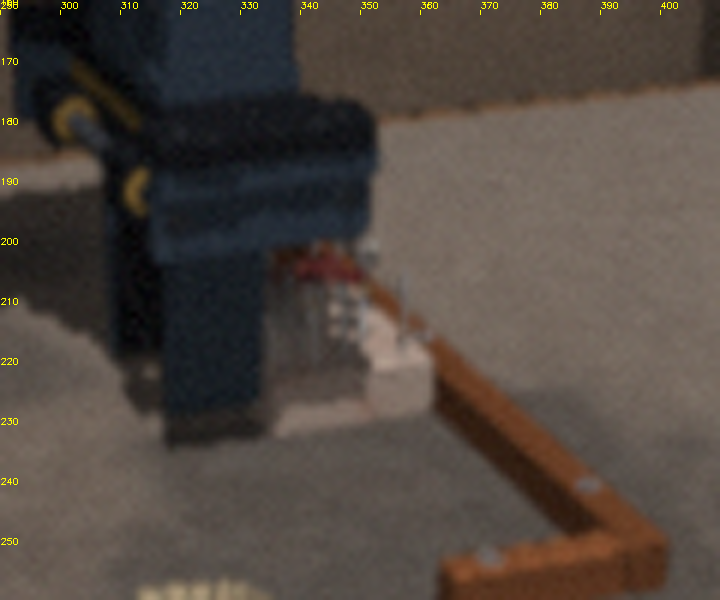

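View pics/t5.png

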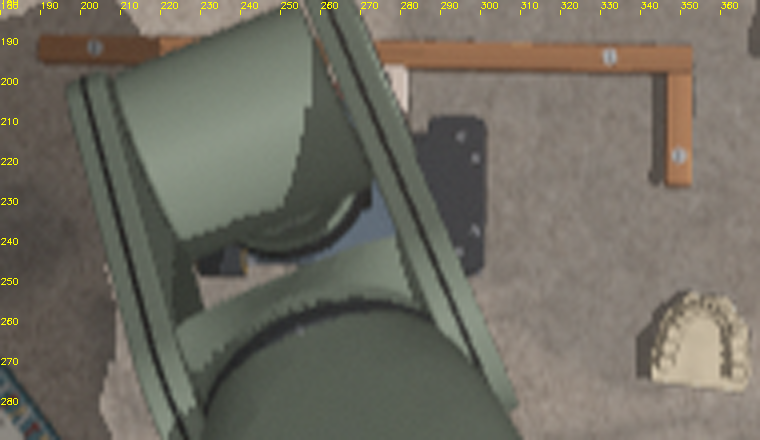

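The force rose to 6 N. Both views show the block's far side at the rail: top (281,197), side (361,222). I'll back off, lift, go to the left end and turn the tool 90°.

Run:
```python
from plant import *
from h import *
st=state()
print(rel(st,[.485,.247,.12],np.pi+.0193)); print(rel(st,[.552,.350,.12],np.pi/2+.0193))
```

```text
[ 2.0000e-03  4.0000e-03  0.0000e+00  2.6470e+00  9.8000e-02 -1.1219e+01]
[ 4.0000e-03  1.0000e-03  1.5710e+00 -4.2530e+00  1.0265e+01 -1.1175e+01]
```

>>> {"api": "apply_moves", "payload": {
  "motion": [
    [[0,0,0,1,0,0,5],[0,0,0,2,0,0,5],[0,0,0,2.6,0,-1,5],[0,0,0,2.6,0,-4,2.5],[0,0,0,2.6,0,-7,2.5],[0,0,0,2.6,0,-10,2.5],[0,0,0,2.6,0,-11.2,2.5]]
  ]
}}

```text
t: 8.18
position: [0.4865, 0.2465, 0.1222]
tool_rot: [3.138, 0.008, -3.122]
contact_force: [-0.1, -0.4, -0.7]
gripper_width: 0.0249
```

Run:
```python
from plant import *
from h import *
st=state();print(st["position"])
print(rel(st,[.552,.350,.12],np.pi/2+.0193),rel(st,[.552,.350,.007],np.pi/2+.0193))
```

```text
[0.48645742 0.2465184  0.12222211]
[ 9.0000e-03  3.0000e-03  1.5710e+00 -6.7540e+00  1.0217e+01  3.1200e-01] [ 9.0000e-03  3.0000e-03  1.5710e+00 -6.6660e+00  1.0176e+01  1.1611e+01]
```

>>> {"api": "apply_moves", "payload": {
  "motion": [
    [[0,0,0.15,-0.7,1,0,2.5],[0,0,0.3,-1.4,2,0,2.5],[0,0,0.46,-2.1,3,0,2.5],[0,0,0.62,-2.8,4,0,2.5],[0,0,0.78,-3.5,5,0,2.5],[0,0,0.94,-4.2,6,0,2.5],[0,0,1.1,-4.9,7.2,0,2.5],[0,0,1.26,-5.6,8.4,0,2.5],[0,0,1.42,-6.3,9.5,0,2.5],[0.009,0.003,1.571,-6.75,10.2,0.2,2.5],[0.009,0.003,1.571,-6.75,10.2,0.3,2.5],[0.009,0.003,1.571,-6.75,10.2,0.3,2.5]]
  ]
}}

```text
t: 9.68
position: [0.5514, 0.3494, 0.1196]
tool_rot: [-3.141, 0.001, 1.592]
contact_force: [-0.1, 0.4, 0.5]
gripper_width: 0.0247
```

Run:
```python
from plant import *
from h import *
st=state();print(st["position"],st["tool_rot"],st["qpos"])
print(rel(st,[.552,.350,.0075],np.pi/2+.0193))
s=snapshot("side"); crop(s["frame"][:,:,::-1],290,160,120,100,6,"pics/s6.png")
s=snapshot("top"); crop(s["frame"][:,:,::-1],180,180,190,110,4,"pics/t6.png")
```

```text
[0.55139442 0.34937727 0.11959875] [-3.14068777e+00  9.98959166e-04  1.59235266e+00] [ 5.47369976e-01  5.07419332e-01  1.50845051e+00 -4.53796773e-04
  1.12700689e+00  5.26009205e-01]
[-1.000e-03  1.000e-03  2.000e-03  7.200e-02  7.200e-02  1.121e+01]
```

View pics/s6.png

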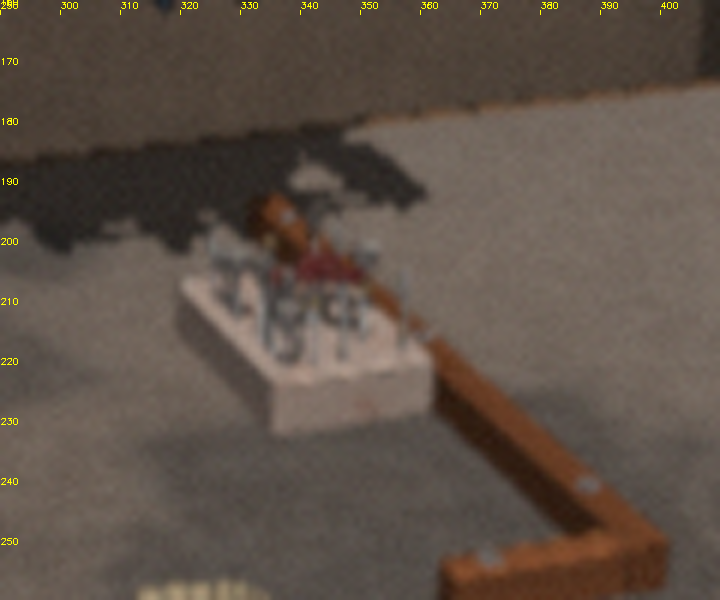

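View pics/t6.png

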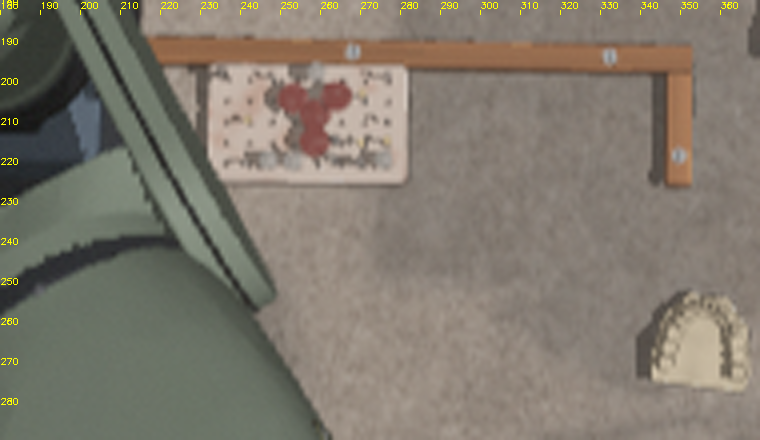

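The block lies flush along the rail in the top view, from (232,195) to (282,197), and its left end is clear. I'll go down behind that end.

>>> {"api": "apply_moves", "payload": {
  "motion": [
    [[0,0,0,0,0,2,2.5],[0,0,0,0,0.05,4,2.5],[0,0,0,0,0.05,6,2.5],[0,0,0,0,0.05,8,2.5],[0,0,0,0,0.05,9.5,2.5],[0,0,0,0,0.05,10.6,2.5],[0,0,0,0,0.05,11.2,2.5],[0,0,0,0,0.05,11.2,2.5]]
  ]
}}

```text
t: 10.78
position: [0.5521, 0.3493, 0.0079]
tool_rot: [-3.141, 0.001, 1.592]
contact_force: [-0.2, -0.4, -0.2]
gripper_width: 0.0253
```

Run:
```python
from plant import *
from h import *
st=state();print(st["position"],st["tool_rot"],st["contact_force"])
print(rel(st,[.5553,.186,.0075],np.pi/2+.0193))
```

```text
[0.55205904 0.3493477  0.00792387] [-3.14120921e+00  6.50232088e-04  1.59151831e+00] [-0.16760321 -0.35505949 -0.18412164]
[-0.0000e+00  1.0000e-03  1.0000e-03 -1.6338e+01 -1.4000e-02  5.3000e-02]
```

>>> {"api": "apply_moves", "payload": {
  "motion": [
    [[0,0,0,-0.7,0,0,2.5],[0,0,0,-1.4,0,0,2.5],[0,0,0,-2.0,0,0,2.5],[0,0,0,-2.4,0,0,2.5],[0,0,0,-2.8,0,0,2.5],[0,0,0,-3.2,0,0,2.5],[0,0,0,-3.6,0,0,2.5],[0,0,0,-4.0,0,0,2.5],[0,0,0,-4.4,0,0,2.5],[0,0,0,-4.8,0,0,2.5],[0,0,0,-5.2,0,0,2.5],[0,0,0,-5.6,0,0,2.5]]
  ]
}}

```text
t: 12.28
position: [0.5533, 0.2932, 0.0081]
tool_rot: [-3.141, 0.0, 1.591]
contact_force: [0.4, 3.6, 2.6]
gripper_width: 0.0251
```

Run:
```python
from plant import *
from h import *
st=state();print(st["position"],st["contact_force"],st["tool_rot"])
s=snapshot("side"); crop(s["frame"][:,:,::-1],290,160,120,100,6,"pics/s7.png")
s=snapshot("top"); crop(s["frame"][:,:,::-1],180,180,190,110,4,"pics/t7.png")
```

```text
[0.55333444 0.29322383 0.00808019] [0.38573496 3.55213539 2.64193382] [-3.14145397e+00  3.79068394e-04  1.59138415e+00]
```

View pics/s7.png

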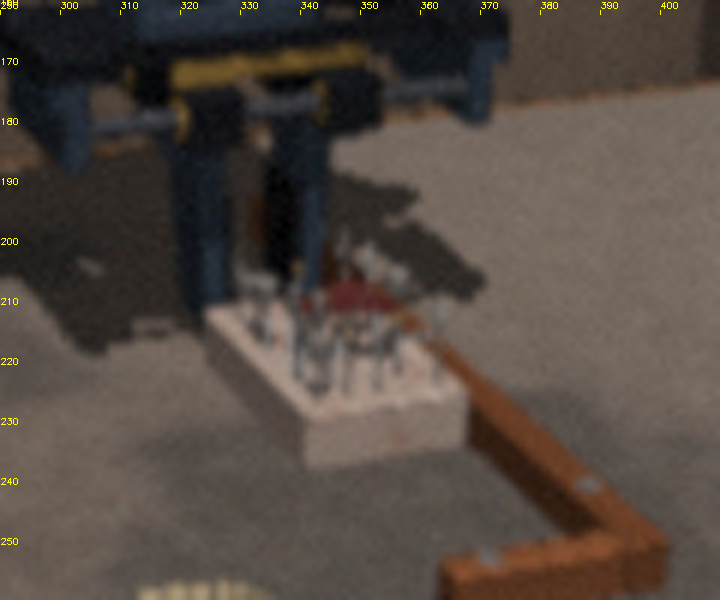

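View pics/t7.png

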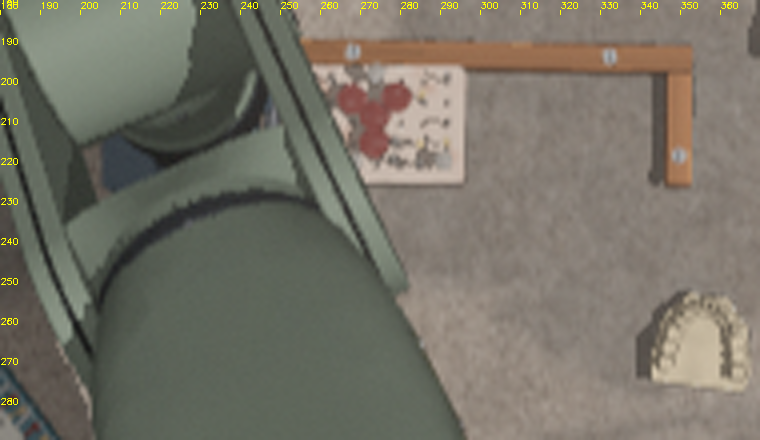

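The block is sliding along the rail and stays flush. Its leading end is at column 296, with about 105 mm left to the stop.

>>> {"api": "apply_moves", "payload": {
  "motion": [
    [[0,0,0,-0.4,0,0,2.5],[0,0,0,-0.8,0,0,2.5],[0,0,0,-1.2,0,0,2.5],[0,0,0,-1.6,0,0,2.5],[0,0,0,-2.0,0,0,2.5],[0,0,0,-2.4,0,0,2.5],[0,0,0,-2.8,0,0,2.5],[0,0,0,-3.2,0,0,2.5],[0,0,0,-3.6,0,0,2.5],[0,0,0,-4.0,0,0,2.5],[0,0,0,-4.4,0,0,2.5],[0,0,0,-4.8,0,0,2.5]]
  ]
}}

```text
t: 13.88
position: [0.5542, 0.2443, 0.0079]
tool_rot: [-3.141, 0.001, 1.592]
contact_force: [-1.5, 1.9, 0.5]
gripper_width: 0.0252
```

Run:
```python
from plant import *
from h import *
st=state();print(st["position"],st["contact_force"],st["tool_rot"])
s=snapshot("top"); crop(s["frame"][:,:,::-1],180,180,190,110,4,"pics/t8.png")
```

```text
[0.55421865 0.24432304 0.00794888] [-1.46563532  1.9261334   0.45956649] [-3.14104113e+00  1.48928464e-03  1.59157509e+00]
```

View pics/t8.png

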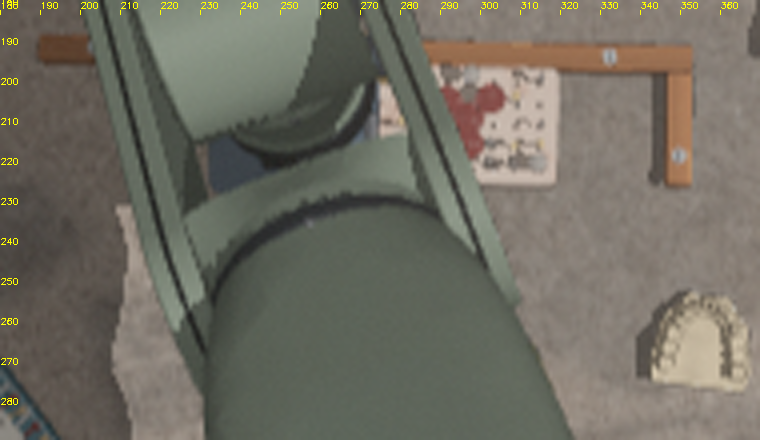

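It is still flush. The leading end is at column 319 and the stop at 347, so about 57 mm is left.

>>> {"api": "apply_moves", "payload": {
  "motion": [
    [[0,0,0,-0.45,0,0,2.5],[0,0,0,-0.9,0,0,2.5],[0,0,0,-1.35,0,0,2.5],[0,0,0,-1.8,0,0,2.5],[0,0,0,-2.25,0,0,2.5],[0,0,0,-2.7,0,0,2.5],[0,0,0,-3.15,0,0,2.5],[0,0,0,-3.6,0,0,2.5],[0,0,0,-4.05,0,0,2.5],[0,0,0,-4.5,0,0,2.5],[0,0,0,-4.8,0,0,2.5],[0,0,0,-5.0,0,0,2.5]]
  ]
}}

```text
t: 15.42
position: [0.5551, 0.1936, 0.008]
tool_rot: [-3.14, 0.002, 1.591]
contact_force: [-0.8, 0.7, -1.0]
gripper_width: 0.0252
```

Run:
```python
from plant import *
from h import *
st=state();print(st["position"],st["contact_force"],st["tool_rot"])
s=snapshot("side"); crop(s["frame"][:,:,::-1],300,160,120,100,6,"pics/s9.png")
s=snapshot("top"); crop(s["frame"][:,:,::-1],270,180,100,80,7,"pics/t9.png")
```

```text
[0.5550561  0.19357634 0.00795603] [-0.76901719  0.72489597 -1.01272724] [-3.14048965e+00  1.97263570e-03  1.59128784e+00]
```

View pics/t9.png

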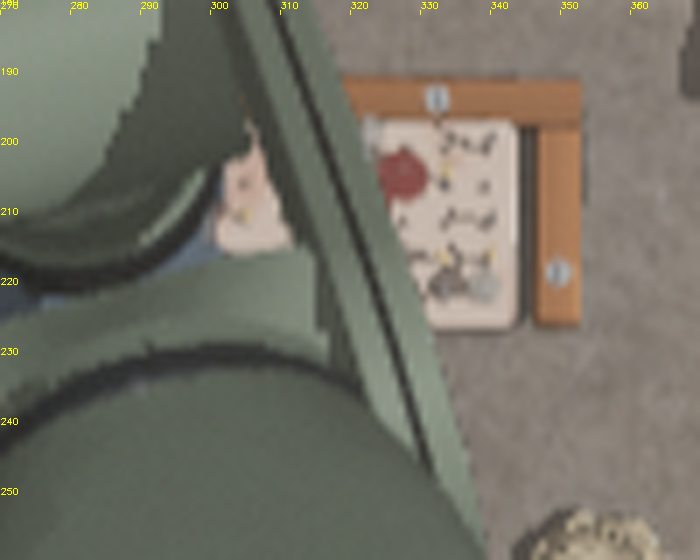

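View pics/s9.png

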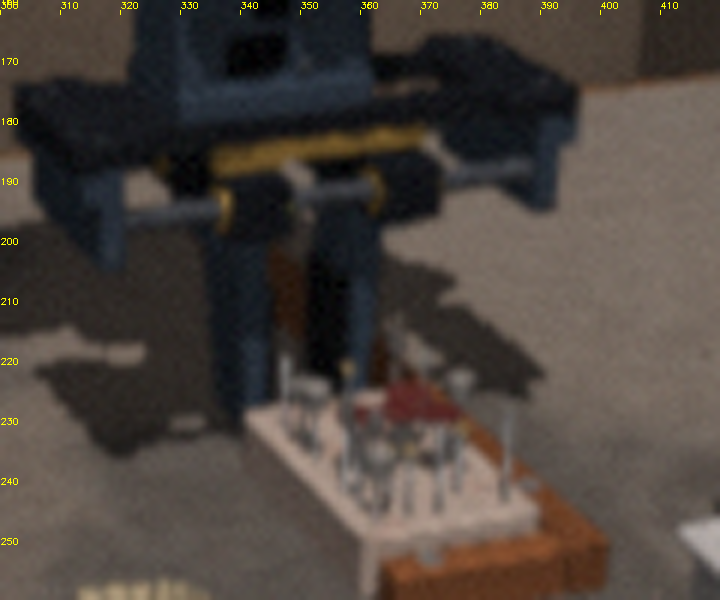

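The gap to the end stop runs from column 344 to 346.5, about 5–6 mm. I'll creep in 1 mm at a time.

>>> {"api": "apply_moves", "payload": {
  "motion": [
    [[0,0,0,-0.15,0,0,2.5],[0,0,0,-0.3,0,0,2.5],[0,0,0,-0.4,0,0,2.5],[0,0,0,-0.5,0,0,2.5],[0,0,0,-0.5,0,0,2.5]]
  ]
}}

```text
t: 16.15
position: [0.5556, 0.1883, 0.0081]
tool_rot: [-3.141, 0.003, 1.592]
contact_force: [-0.8, 0.1, -0.3]
gripper_width: 0.0251
```

>>> {"api": "apply_moves", "payload": {
  "motion": [
    [[0,0,0,-0.1,0,0,2.5],[0,0,0,-0.2,0,0,2.5],[0,0,0,-0.2,0,0,2.5]]
  ]
}}

```text
t: 16.52
position: [0.5557, 0.1877, 0.0082]
tool_rot: [3.141, 0.0, 1.59]
contact_force: [-0.8, 6.3, -1.4]
gripper_width: 0.0252
```

Contact with the end stop gives 6.3 N. I'll back off, lift and look.

>>> {"api": "apply_moves", "payload": {
  "motion": [
    [[0,0,0,0.5,0,0,2.5],[0,0,0,1.5,0,0,2.5],[0,0,0,3,0,0,2.5],[0,0,0,3.5,0,-2,2.5],[0,0,0,4,0,-5,2.5],[0,0,0,5,0,-8,2.5],[0,0,0,8,0,-11,2.5],[0,0,0,11,0,-13,2.5],[0,0,0,14,0,-14,2.5],[0,0,0,14,0,-14,2.5]]
  ]
}}

```text
t: 17.77
position: [0.553, 0.3303, 0.149]
tool_rot: [3.139, -0.001, 1.594]
contact_force: [-0.2, -0.1, -0.7]
gripper_width: 0.0254
```

Run:
```python
from plant import *
from h import *
st=state();print(st["position"],st["contact_force"],st["tool_rot"])
s=snapshot("side"); cv2.imwrite("pics/sfull.png",s["frame"][:,:,::-1]);crop(s["frame"][:,:,::-1],300,180,120,100,6,"pics/s10.png")
s=snapshot("top"); cv2.imwrite("pics/tfull.png",s["frame"][:,:,::-1]);crop(s["frame"][:,:,::-1],280,180,80,60,9,"pics/t10.png")
```

```text
[0.55300344 0.33032628 0.1490387 ] [-0.21342936 -0.07026888 -0.73122043] [ 3.13921995e+00 -1.10465525e-03  1.59354696e+00]
```

View pics/t10.png

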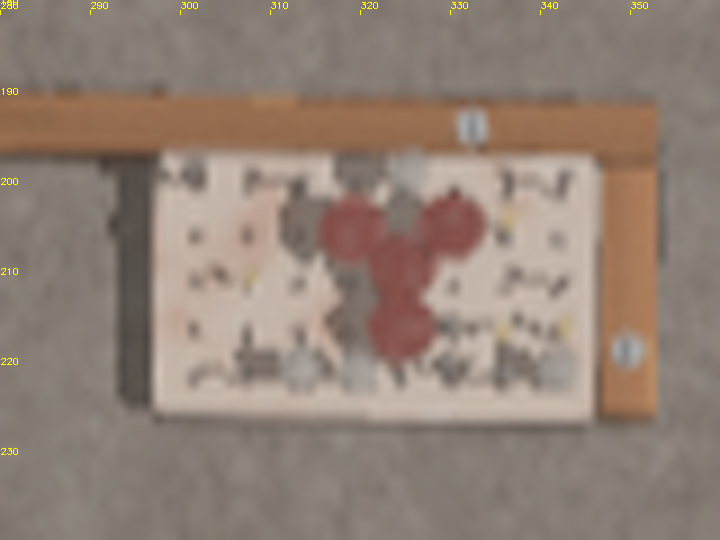

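View pics/s10.png

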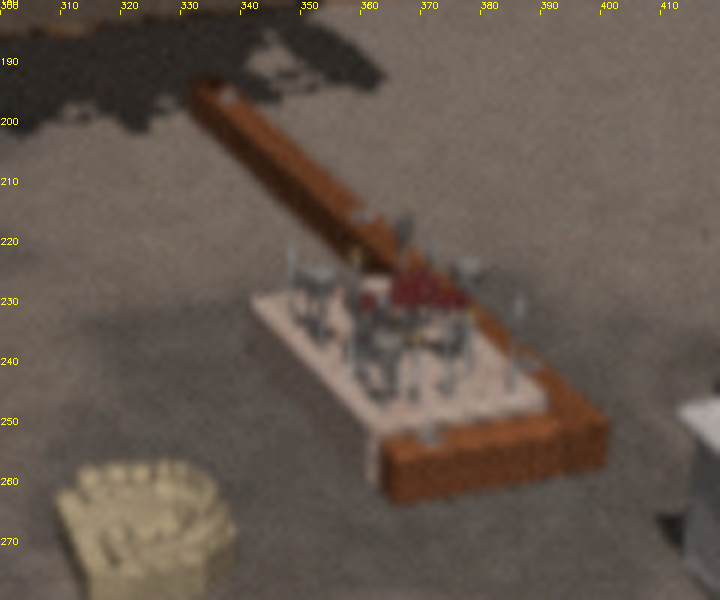

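View pics/tfull.png

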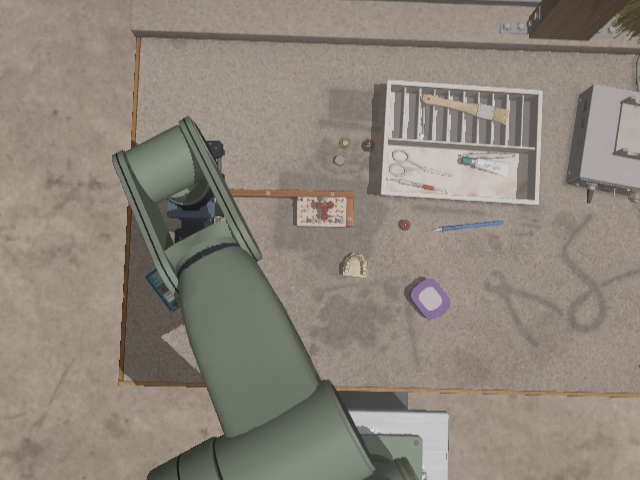

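Run:
```python
from plant import *
from h import *
s=snapshot("top")
C=np.array([.5926,.0654]);a=.0193;Rm=np.array([[np.cos(a),-np.sin(a)],[np.sin(a),np.cos(a)]])
for p in[(0,104),(0,0),(-62,0),(-62,104)]:
    print("home px",proj(s,np.r_[C+Rm@(np.array(p)/1e3),.022])[0])
for n,p in dict(lt=(297,196.7),rt=(345.6,197),rb=(345.6,226.4),lb=(296.8,225.5)).items():
    print(n,Rm.T@(onz(s,*p,.022)[:2]-C)*1e3)
```

```text
home px [297.34129929 196.54352093]
home px [346.90311598 197.17567631]
home px [346.70711068 226.52064105]
home px [296.96258674 225.93991695]
lt [ -0.34039275 104.71051171]
rt [0.33724755 2.74159195]
rb [-61.77327337   2.32030029]
lb [-61.07965379 104.351087  ]
```

View pics/sfull.png

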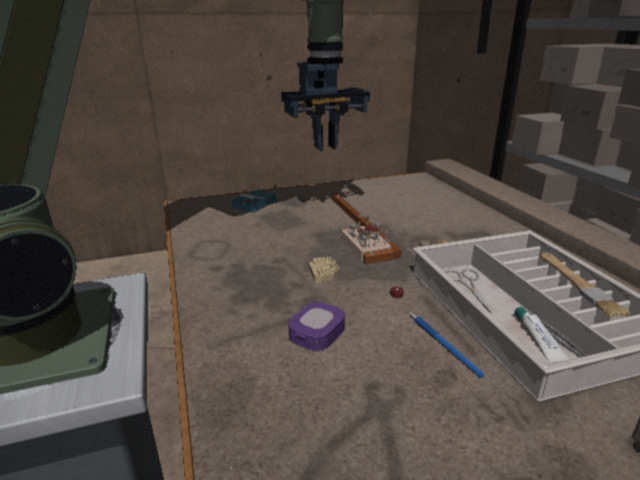

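The block sits in the corner, around (368,237). The box (255,201), cast (323,268), case (317,326), wheel (397,292) and pen are where they started, and the gripper is clear. I'm handing the job in.

Run:
```python
from plant import *
print(job_done())
```

```text
the job is handed in; nothing more can be done
None
```

I slid the block into the corner stop and handed the job in at about 18 s of the 54 s allowed. Two open fingers low on its near long side pushed it square against the long rail. I then turned the tool 90° and pushed the block's end along the rail to the end stop. The contact force rose to about 6 N at the rail and again at the stop, and I backed off both times before lifting the fingers clear.

**Final position:** in the last top view, the long side lies on the rail to within about 0.4 mm. The pushed end is at 104.4–104.7 mm from the stop face, where 104 mm is fully home.

**One reading disagreed:** the block's edge next to the end stop measured 2.3–2.7 mm from the stop face. That edge is rounded and shaded in the picture, so I trusted the opposite end and the force rise instead. I did not press the block against the rail a second time at the end, because it looked flush.

**Bystanders:** all five were where they started in the final side view, judged by eye. The bur box was partly hidden by the arm in the top view.

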